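# Film a clip that shows the class which plaster solids to draw

### The arm

A 6-joint arm with a two-finger parallel gripper is mounted at the origin on the work surface. World frame = base frame: x ahead of the robot, y to its left, z up, the work surface at z = 0. Lengths are in m, angles in rad, forces in N, time in s.
With the tool pointing down it reaches from about 0.35 to 0.775 m from the base axis. Payload 7.3 kg.
Tool frame: the origin (TCP) lies between the finger pads, 19 mm behind the fingertips; this is the grasp point; z points along the fingers, y is the line along which they close (so a half turn about z gives the same grasp; the last joint's range is limited). The gripper opens to 92 mm and grips with 3 to 60 N. Pads are 19 mm wide; open, the fingers measure 130 mm over their backs; the gripper's body (75 mm by 190 mm) begins 47 mm behind the grasp point.
Start: joints at [-1.323, 0.342, 1.524, -0, 1.275, -0.146], TCP at [0.201, -0.485, 0.246] pointing down, gripper open.
Joint ranges: [-2.53, 2.53], [-0.77, 2.02], [0.04, 2.7], [-1, 4.14], [0.28, 2.66], [-3.11, 3.11]. Speed limits (rad/s): [2.57, 2.57, 3.14, 3.14, 3.14, 3.14].

### API

Orientations are given as [roll, pitch, yaw] about the fixed x, y, z axes, in that order (R = Rz(yaw) Ry(pitch) Rx(roll)).
In Python, from cell import telemetry, eyes, job gives the robot as it stands.
- The arm moves only by the tool apply_moves, never from a script. Its arguments are lists of equal length, an entry for each row: "delta_pos": the shift along the world's x, y, z each as a share of 0.4 m, from -1 to 1, a list of three; "dr": the turn, a rotation vector about the world's x, y, z each as a share of 0.5 rad, from -1 to 1, a list of three; "jaw": the opening, from 0 (shut) to 1 (fully open). A call has 1 to 8 rows; each row is the pose to reach, as a shift and turn from the pose commanded when the call began; what a row does not reach only later rows make up. A row lasts 1/12 s, in which the tool goes at most 41.7 mm and 7.16 degrees, less where a joint would pass 70% of its speed; a pose out of reach is approached as far as the arm can. A call with a number of a shift or a turn outside -1 to 1 is refused whole. A call with a gripper value outside its range is refused whole. The fingers move at their own pace and stop on an object; "force" is the grip in N (left out, the last holds). Time passes only in rows, so rows that repeat a pose let the fingers close. It gives the time, the measured TCP pose, the force, the opening and the grip force at its end, in the units of the state.
- telemetry.observe(): the state, without advancing time (a new reading comes with each control period).
- eyes.read_camera(name): name is "scene" or "top" or "wrist"; returns the picture (384x512x3 uint8, red, green, blue); there is no depth.
- eyes.camera_model(name): a dict with "vertical_fov" (degrees; the focal length in pixels is half the picture's height over the tangent of half this angle, whatever the lens; pixels are square), "cx", "cy" (the principal point, pixels), "k1" (the pictures are not rectified: a ray, as slopes to the right and down, at radius r is drawn at 1 + k1 r^2 times it, then the intrinsics apply), "rvec" (rotation vector, rad) and "tvec" (3), from world to camera coordinates, as OpenCV has them; the wrist camera has in their place "hand_eye" (4x4, takes a point from camera to tool coordinates, whose origin is the TCP and whose axes are the flange's). Camera axes: x right, y down, z forward; pixel columns grow to the right and rows downward; lengths in m; the calibration is good to about 2 mm. A picture is of the moment at which its call begins: read the wrist's pose just before it. camera_model takes no time and is no camera call.
- job.hand_in(): hands the job in; it is judged then, once.
The state is a dict: "time": time; "qpos": joint angles; "qvel": joint speeds; "joint_efforts": joint torques, N m; "tool_pos": TCP position; "tool_rot": TCP orientation; "contact_force": force on the tool from outside, world axes, zero at the start; "torque": the same for the moment, N m; "opening": finger opening in m; "grip_force": force on a finger pad.
Only numpy, scipy, OpenCV 4.12 (cv2) and the standard library are available. Lean on these libraries where they do the work, as an engineer would, in place of code of your own. Each camera call takes 0.05 s, during which the arm holds its last target. There are 200 camera calls.

### The job

Film a short clip that tells the drawing class what to draw today: press the document camera's large record button to start it, then point at the tip of the plaster cone and next at the top of the plaster ball, each time with the fingertips directly above it, two to four centimetres clear, and held there for at least two seconds; then press the record button again to stop the clip. Do not pick anything up, do not bring the fingers close over any of the other solids as if pointing at them, and leave the two small zoom keys alone. The solids mark easily and the still life is set, so touch none of the five solids and leave the things around them where they are.

Things in the scene. Friction and masses are not known exactly. Their poses are not given: they have to be found in the camera images.
- board: plywood drawing board, 420 (its x) x 500 (its y) x 12 mm, lying fixed on the table, with a sheet of paper on it; origin: centre of its underside. The five white plaster solids stand on it, 110 mm or more apart between centres, in any order
- cone: white plaster cone, base 100 mm across, 150 mm high, 0.45 kg, loose, upright; origin: centre of its base, z up
- cone_tip (a point): the tip of the cone, the first thing to point at (162 mm above the table)
- ball: white plaster ball, 96 mm across, with a 36 mm flat foot so that it does not roll, 92.5 mm high, 0.5 kg, loose; origin: centre of its foot, z up
- ball_top (a point): the highest point of the ball, the second thing to point at (104.5 mm above the table)
- pyramid: white plaster square pyramid, base 85 x 85 mm, 140 mm high, loose; origin: centre of its base. Not to be pointed at
- pyramid_tip (a point): the tip of the pyramid
- cube: white plaster cube, 75 mm, loose; origin: centre of its base. Not to be pointed at
- cube_top (a point): centre of the cube's top face
- prism: white plaster upright hexagonal prism, 80 mm across corners, 120 mm high, loose; origin: centre of its base. Not to be pointed at
- prism_top (a point): centre of the prism's top face
- doccam: document camera, fixed, on the robot's right: flat white base 130 (its x) x 270 (its y) x 26 mm; origin: centre of its underside. A folding arm with the camera head rises from the base's -y end to 390 mm above the table, all of it at y below -30 mm in this frame. Three keys stand in a row along y at x = -20 mm, the large record button at y = +90 mm
- record_top (a point): centre of the top face of the record button, the largest of the three keys: a grey round cap, 28 mm across, in a black round housing 44 mm across; its top stands 48 mm above the table and it is pressed straight down
- record (a joint): travel of the record button, 0 released to 0.006 m fully down; it springs back; about 1.4 N starts it and 4.5 N takes it fully down; it counts as pressed beyond 0.004 m
- zoom0 (a joint): travel of the near zoom key, a small round cap 14 mm across in a 30 mm housing, 70 mm from the record button, at y = +20 mm on the base; 0 released to 0.004 m down; not to be pressed
- zoom1 (a joint): travel of the other zoom key, the same, at y = -25 mm on the base; not to be pressed
- pencil: wooden pencil, 8.5 mm thick, 170 mm long, lying along its y on the board's edge towards the robot; origin: under the middle of its shaft. A bystander
- phone: phone in a black rubber case with a belt clip, 160 x 84 x 24 mm, lying on the table to the left of the board; origin: centre of its underside. A bystander
- pen_box: slim white box, 42 x 215 (its y) x 26 mm, lying on the table between the robot and the document camera; origin: centre of its underside. A bystander
- brush_jar: glass jar of paint brushes, 76 mm across, 222 mm high over the brushes, standing to the left of the board; origin: centre of its underside. A bystander

How it is judged:
By the outcome, as a careful person would: the job done as asked, in the order asked, and still so for the second after the job is handed in, with the robot touching nothing.
It also fails if it takes over 67 s, if anything falls off the work surface, if the arm or the gripper's body presses on something with over 40 N, if the wrist force passes 120 N, or if a joint passes its speed limit or range.

## Working session

There is one attempt and no reset: what is moved stays moved. The work goes in short steps, Python scripts to look and compute and a tool call to move; the robot and the scene stay as the last step left them, time stands still between calls to the robot, and variables do not carry over. Pictures are saved under pics/ and viewed, at most 10 in all, crops included, and the job is handed in when it is done.

Besides the shell and the picture viewer there is one more tool, called after "Call:" by a JSON object that holds its "name" and its "arguments". apply_moves: Moves the arm, as the interface text tells. Its arguments: {"type":"object","properties":{"delta_pos":{"type":"array"},"dr":{"type":"array"},"jaw":{"type":"array"},"force":{"type":"number"}},"required":["delta_pos","dr","jaw"]}

```bash
mkdir -p pics
cat > h.py <<'E'
import numpy as np,cv2
from cell import telemetry,eyes,job
def ray(name,u,v):
    m=eyes.camera_model(name);f=192/np.tan(np.radians(m["vertical_fov"])/2)
    K=np.array([[f,0,m["cx"]],[0,f,m["cy"]],[0,0,1.]])
    p=cv2.undistortPointsIter(np.array([[[u,v]]],float),K,np.array([m["k1"],0,0,0,0.]),None,None,(3,50,1e-10))[0,0]
    R=cv2.Rodrigues(np.array(m["rvec"],float))[0];t=np.array(m["tvec"],float).ravel()
    d=R.T@np.array([*p,1.]);return -R.T@t,d/np.linalg.norm(d)
def atz(name,u,v,z):
    o,d=ray(name,u,v);return o+d*(z-o[2])/d[2]
def tri(a,b):
    (o1,d1),(o2,d2)=ray(*a),ray(*b)
    s=np.linalg.lstsq(np.c_[d1,-d2],o2-o1,rcond=None)[0]
    p,q=o1+s[0]*d1,o2+s[1]*d2
    return (p+q)/2,np.linalg.norm(p-q)
E
python3 - <<'E'
from h import *
for n in("scene","top"):
    im=eyes.read_camera(n)[:,:,::-1];cv2.imwrite(f"pics/{n}0.png",im)
    cv2.imwrite(f"pics/{n}1.png",cv2.resize(im,(800,600),interpolation=cv2.INTER_CUBIC))
    m=eyes.camera_model(n);print(m, ray(n,256,192))
s=telemetry.observe();print(s["time"],s["tool_pos"],s["tool_rot"],s["opening"])
E
```

```text
{'vertical_fov': 56.79910144452811, 'cx': 252.7352475196754, 'cy': 189.70998854629786, 'k1': 0.004677679324036753, 'rvec': array([ 1.43414155,  2.3725589 , -0.7070424 ]), 'tvec': array([ 0.26107978, -0.30408397,  1.41200593])} (array([1.01645812, 0.25863381, 1.02679691]), array([-0.47195434, -0.25243266, -0.84471111]))
{'vertical_fov': 50.50277888736706, 'cx': 256.2429184721748, 'cy': 192.68187919428757, 'k1': 0.004164007874504018, 'rvec': array([ 2.18217825, -2.11748035,  0.16784244]), 'tvec': array([-0.02446253,  0.51329506,  1.25089122])} (array([3.26104110e-01, 7.44487902e-04, 1.31242320e+00]), array([ 0.14730251, -0.00692052, -0.98906728]))
0.1 [ 0.20138814 -0.48448565  0.24492871] [-3.14026043e+00 -2.07506090e-04  3.93770112e-01] 0.09191782181822329
```

View pics/scene1.png

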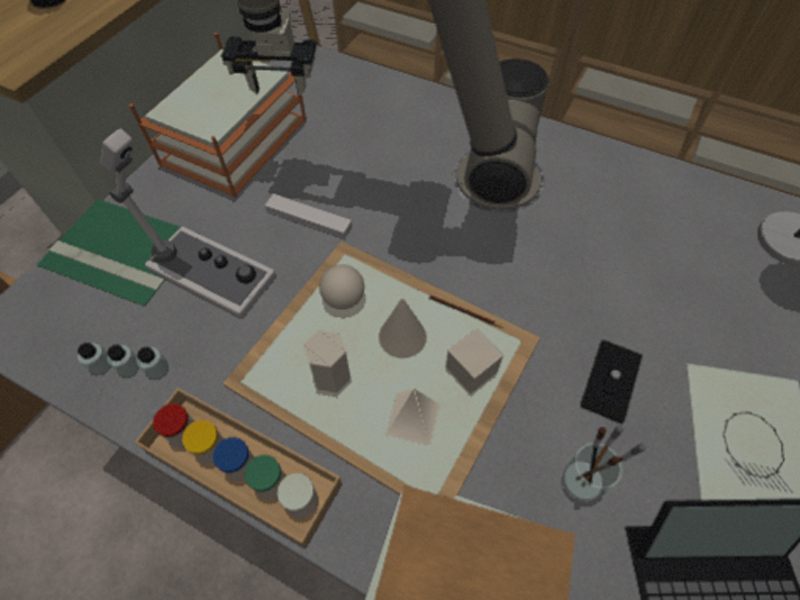

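View pics/top1.png

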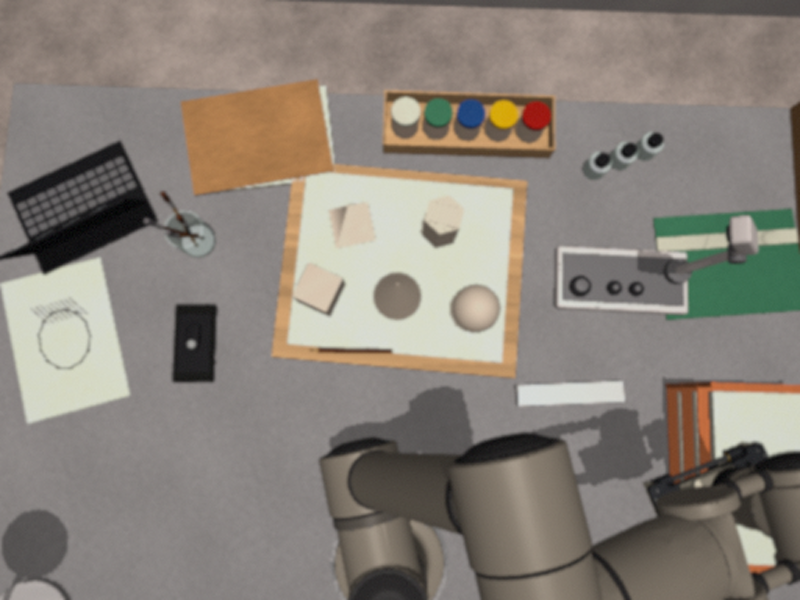

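The scene view shows the record button near (246,270), the ball near (342,288) and the cone tip near (403,297). In the top view they are near (580,285), (476,308) and (397,296), all in 800-px pixels. I'll enlarge both for a closer reading.

Run:
```python
from h import *
a=cv2.imread("pics/top0.png")[160:224,220:400];b=cv2.imread("pics/scene0.png")[150:228,140:300]
f=lambda x,s:cv2.resize(x,None,fx=s,fy=s,interpolation=cv2.INTER_CUBIC)
A=f(a,4.4);B=f(b,3.9)   # 
for im,s,x0,y0 in((A,4.4,220,160),(B,3.9,140,150)):
    for x in range(x0,x0+181,10):
        X=int((x-x0+.5)*s)
        if X<im.shape[1]: cv2.line(im,(X,0),(X,5),(0,0,255),1);
        if x%20==0: cv2.putText(im,str(x),(X,15),0,.35,(0,0,255))
    for y in range(y0,y0+80,10):
        Y=int((y-y0+.5)*s)
        if Y<im.shape[0]: cv2.line(im,(0,Y),(5,Y),(0,0,255),1);cv2.putText(im,str(y),(7,Y+4),0,.35,(0,0,255))
W=np.zeros((A.shape[0]+B.shape[0],800,3),np.uint8);W[:A.shape[0],:A.shape[1]]=A;W[A.shape[0]:,:B.shape[1]]=B
W=cv2.convertScaleAbs(W,alpha=1.4);cv2.imwrite("pics/crop.png",W);print(W.shape,A.shape)
```

```text
(586, 800, 3) (282, 792, 3)
```

View pics/crop.png

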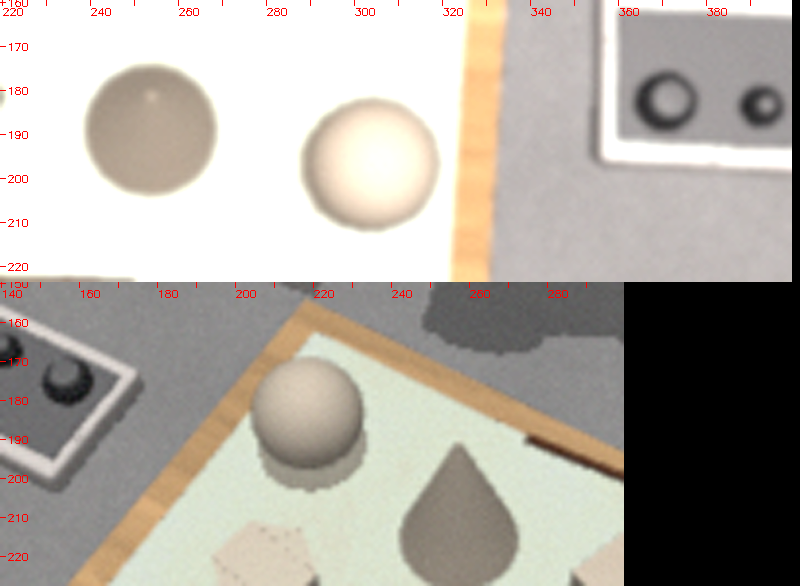

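Run:
```python
from h import *
for n,t,s,z in(("cone",(253.8,181.3),(256.9,190.5),.162),("ballc",(303.6,196.8),(218.2,183.1),.0565),("rec",(372.,181.8),(157.4,173.1),.048)):
    print(n,*tri(("top",*t),("scene",*s)),atz("top",*t,z)[:2],atz("scene",*s,z)[:2])
k=.64
for n,u,v,z in(("zoom0",614,287,.04),("zoom1",636,289,.04),("head",742,235,.38),("armfoot",678,270,.03),("bl",556,246,.026),("br",687,252,.026),("pyr",350,225,.1),("cube",318,287,.087),("prism",443,215,.132),("phone",195,342,.02),("jar",188,232,.1)):
    print(n,atz("top",u*k,v*k,z)[:2].round(3))
```

```text
cone [5.28034963e-01 1.28399141e-04 1.62744648e-01] 0.00046735677462629235 [ 5.28255567e-01 -8.84630982e-05] [5.27535663e-01 1.26737768e-04]
ballc [ 0.5023088  -0.15663544  0.05912695] 0.0002496275513900822 [ 0.50262436 -0.15685034] [ 0.50095256 -0.15788428]
rec [ 0.55680281 -0.37075792  0.04649157] 0.007422325604879064 [ 0.55837416 -0.37377827] [ 0.55645976 -0.36591171]
zoom0 [ 0.556 -0.443]
zoom1 [ 0.553 -0.488]
head [ 0.58 -0.52]
armfoot [ 0.597 -0.579]
bl [ 0.641 -0.329]
br [ 0.637 -0.601]
pyr [0.652 0.095]
cube [0.529 0.153]
prism [ 0.669 -0.085]
phone [0.42  0.404]
jar [0.628 0.409]
```

Cone and ball agree between the two views: tip at (0.528, 0.000, 0.163), ball axis at (0.502, -0.157). The record button differs by 7 mm between views, so I'll check it with the wrist camera from close by.

Call:
{"name": "apply_moves", "arguments": {"delta_pos": [[0.5, 0.3, 0.2], [0.5, 0.3, 0.2], [0.5, 0.3, 0.2], [0.5, 0.3, 0.2], [0.5, 0.3, 0.2], [0.5, 0.3, 0.2], [0.5, 0.3, 0.2]], "dr": [[0, 0, 0.96], [0, 0, 0.96], [0, 0, 0.96], [0, 0, 0.96], [0, 0, 0.96], [0, 0, 0.96], [0, 0, 0.96]], "jaw": [0, 0, 0, 0, 0, 0, 0]}}

```text
time: 0.68
tool_pos: [0.4065, -0.3617, 0.3277]
tool_rot: [3.137, -0.002, 0.88]
contact_force: [-1.1, -0.1, -0.2]
opening: 0.0499
grip_force: 0.0
```

Call:
{"name": "apply_moves", "arguments": {"delta_pos": [[0.3, -0.01, -0.2], [0.3, -0.01, -0.2], [0.3, -0.01, -0.2], [0.3, -0.01, -0.2], [0.3, -0.01, -0.2], [0.3, -0.01, -0.2]], "dr": [[0, 0, 0.96], [0, 0, 0.96], [0, 0, 0.96], [0, 0, 0.96], [0, 0, 0.96], [0, 0, 0.96]], "jaw": [0, 0, 0, 0, 0, 0]}}

```text
time: 1.18
tool_pos: [0.5211, -0.3686, 0.2439]
tool_rot: [-3.139, -0.001, 1.352]
contact_force: [-0.2, 0.4, 0.3]
opening: 0.0097
grip_force: 0.0
```

Call:
{"name": "apply_moves", "arguments": {"delta_pos": [[0, 0, 0], [0, 0, 0], [0, 0, 0], [0, 0, 0]], "dr": [[0, 0, 0.4], [0, 0, 0.4], [0, 0, 0.4], [0, 0, 0.4]], "jaw": [0, 0, 0, 0]}}

```text
time: 1.52
tool_pos: [0.5205, -0.3695, 0.247]
tool_rot: [3.14, 0.001, 1.549]
contact_force: [-0.6, -0.9, 0.7]
opening: 0.0004
grip_force: 0.0
```

```bash
cat >> h.py <<'E'
from scipy.spatial.transform import Rotation as Ro
def wray(s,u,v):
    m=eyes.camera_model("wrist");f=192/np.tan(np.radians(m["vertical_fov"])/2)
    K=np.array([[f,0,m["cx"]],[0,f,m["cy"]],[0,0,1.]])
    p=cv2.undistortPointsIter(np.array([[[u,v]]],float),K,np.array([m["k1"],0,0,0,0.]),None,None,(3,50,1e-10))[0,0]
    R=Ro.from_euler("xyz",s["tool_rot"]).as_matrix();H=np.array(m["hand_eye"])
    o=R@H[:3,3]+s["tool_pos"];return o,R@H[:3,:3]@np.array([*p,1.])
def watz(s,u,v,z):
    o,d=wray(s,u,v);return o+d*(z-o[2])/d[2]
E
python3 - <<'E'
from h import *
import pickle
s=telemetry.observe();im=eyes.read_camera("wrist")[:,:,::-1];t=eyes.read_camera("scene")[:,:,::-1]
pickle.dump(s,open("s1.pkl","wb"))
cv2.imwrite("pics/w1.png",cv2.resize(im,(768,576),interpolation=cv2.INTER_CUBIC))
print(s["time"],s["tool_pos"],s["tool_rot"],s["opening"],s["qpos"])
E
```

```text
1.5167 [ 0.52052493 -0.36947391  0.24698563] [3.14035617e+00 1.35405944e-03 1.54854339e+00] 0.00044551969976142254 [-7.37155710e-01  5.53528411e-01  1.17961606e+00 -2.14845019e-04
  1.40662680e+00 -7.14868694e-01]
```

View pics/w1.png

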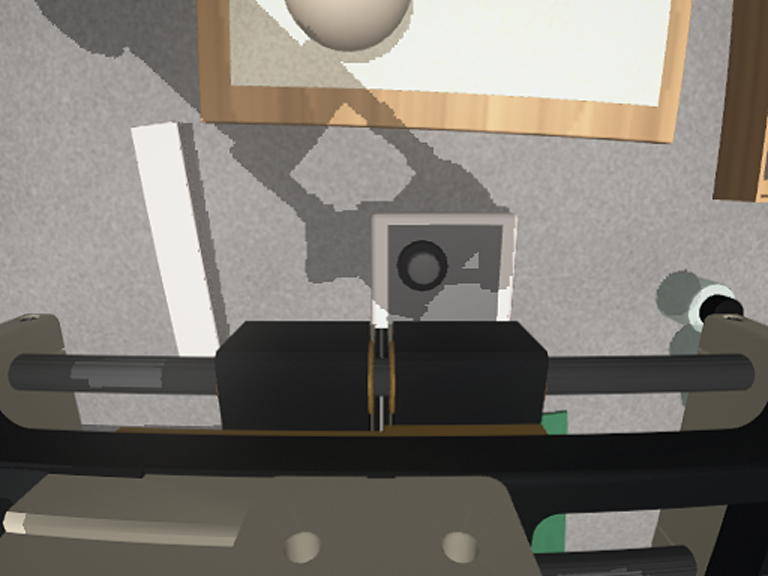

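The wrist view shows the record cap at (424,268) in the 768-px picture, with its black housing around it.

Run:
```python
from h import *
import pickle
s=pickle.load(open("s1.pkl","rb"));print(watz(s,282.5,178.5,.048))
o,d=wray(s,282.5,178.5);o2,d2=ray("top",372.,181.8);k=np.linalg.lstsq(np.c_[d,-d2],o2-o,rcond=None)[0];print(o+k[0]*d,o2+k[1]*d2)
im=eyes.read_camera("top")
```

```text
[ 0.55722176 -0.37154831  0.048     ]
[ 0.55518078 -0.36751137  0.06779807] [ 0.55473113 -0.36790408  0.06783179]
```

Call:
{"name": "apply_moves", "arguments": {"delta_pos": [[0.09, -0.007, -0.1], [0.09, -0.007, -0.2], [0.09, -0.007, -0.3], [0.09, -0.007, -0.38], [0.09, -0.007, -0.4], [0.09, -0.007, -0.4], [0.09, -0.007, -0.4], [0.09, -0.007, -0.4]], "dr": [[0, 0, 0], [0, 0, 0], [0, 0, 0], [0, 0, 0], [0, 0, 0], [0, 0, 0], [0, 0, 0], [0, 0, 0]], "jaw": [0, 0, 0, 0, 0, 0, 0, 0]}}

```text
time: 2.33
tool_pos: [0.5588, -0.373, 0.089]
tool_rot: [3.137, 0.004, 1.553]
contact_force: [0.7, -0.6, 0.5]
opening: 0.0004
grip_force: 0.0
```

Run:
```python
from h import *
s=telemetry.observe();im=eyes.read_camera("wrist")[:,:,::-1]
print(s["time"],s["tool_pos"],s["tool_rot"],s["contact_force"])
t=eyes.read_camera("scene")[:,:,::-1][130:220,110:220]
w=cv2.resize(im[150:300,170:340],(510,450),interpolation=cv2.INTER_CUBIC);t=cv2.resize(t,(280,229))
W=np.zeros((450,790,3),np.uint8);W[:,:510]=w;W[:229,510:]=t;cv2.imwrite("pics/w2.png",W)
```

```text
2.3333 [ 0.55882795 -0.3729758   0.08900522] [3.13715019 0.00353961 1.55313983] [ 0.71953389 -0.57255305  0.52099304]
```

View pics/w2.png

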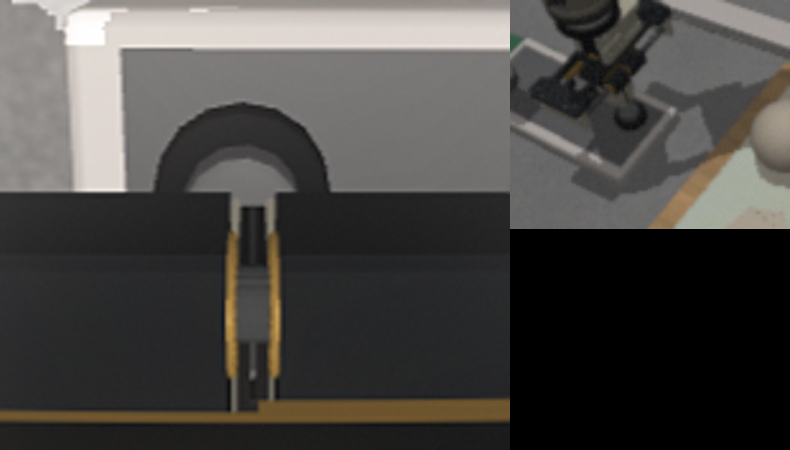

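The shut fingers stand over the cap, about 2 mm off its centre at most, with the housing visible around it. Pressing now.

Call:
{"name": "apply_moves", "arguments": {"delta_pos": [[0, 0, -0.03], [0, 0, -0.05], [0, 0, -0.06], [0, 0, -0.065], [0, 0, -0.065], [0, 0, -0.065]], "dr": [[0, 0, 0], [0, 0, 0], [0, 0, 0], [0, 0, 0], [0, 0, 0], [0, 0, 0]], "jaw": [0, 0, 0, 0, 0, 0]}}

```text
time: 2.93
tool_pos: [0.5575, -0.3717, 0.061]
tool_rot: [3.141, 0.001, 1.554]
contact_force: [-2.5, 1.6, 11.6]
opening: 0.0004
grip_force: 5.7
```

11.6 N at full depth, so it is pressed. Now up, then over to the cone.

Call:
{"name": "apply_moves", "arguments": {"delta_pos": [[0, 0, 0.1], [0, 0, 0.2], [0, 0, 0.3], [0, 0, 0.4], [0, 0, 0.5], [0, 0, 0.6], [0, 0, 0.65], [0, 0, 0.65]], "dr": [[0, 0, 0], [0, 0, 0], [0, 0, 0], [0, 0, 0], [0, 0, 0], [0, 0, 0], [0, 0, 0], [0, 0, 0]], "jaw": [0, 0, 0, 0, 0, 0, 0, 0]}}

```text
time: 3.6
tool_pos: [0.5586, -0.3725, 0.3256]
tool_rot: [3.134, 0.006, 1.554]
contact_force: [0.4, -0.4, 1.6]
opening: 0.0005
grip_force: 0.0
```

Call:
{"name": "apply_moves", "arguments": {"delta_pos": [[-0.073, 0.93, 0], [-0.073, 0.93, 0], [-0.073, 0.93, 0], [-0.073, 0.93, 0], [-0.073, 0.93, 0], [-0.073, 0.93, 0], [-0.073, 0.93, 0], [-0.073, 0.93, 0]], "dr": [[0, 0, 0], [0, 0, 0], [0, 0, 0], [0, 0, 0], [0, 0, 0], [0, 0, 0], [0, 0, 0], [0, 0, 0]], "jaw": [0, 0, 0, 0, 0, 0, 0, 0]}}

```text
time: 4.27
tool_pos: [0.5303, -0.0373, 0.3181]
tool_rot: [-3.139, -0.001, 1.553]
contact_force: [1.7, 0.6, 0.4]
opening: 0.0005
grip_force: 0.0
```

Call:
{"name": "apply_moves", "arguments": {"delta_pos": [[0, 0, 0], [0, 0, 0], [0, 0, 0], [0, 0, 0]], "dr": [[0, 0, 0], [0, 0, 0], [0, 0, 0], [0, 0, 0]], "jaw": [0, 0, 0, 0]}}

```text
time: 4.6
tool_pos: [0.5314, -0.0406, 0.3187]
tool_rot: [-3.14, 0.0, 1.552]
contact_force: [0.4, -0.3, -1.1]
opening: 0.0004
grip_force: 0.0
```

Call:
{"name": "apply_moves", "arguments": {"delta_pos": [[-0.007, 0.1, 0], [-0.007, 0.1, 0], [-0.007, 0.1, -0.1], [-0.007, 0.1, -0.17], [-0.007, 0.1, -0.22], [-0.007, 0.1, -0.24], [-0.007, 0.1, -0.24], [-0.007, 0.1, -0.24]], "dr": [[0, 0, 0], [0, 0, 0], [0, 0, 0], [0, 0, 0], [0, 0, 0], [0, 0, 0], [0, 0, 0], [0, 0, 0]], "jaw": [0, 0, 0, 0, 0, 0, 0, 0]}}

```text
time: 5.27
tool_pos: [0.5291, -0.0003, 0.224]
tool_rot: [3.141, 0.0, 1.552]
contact_force: [0.1, 0.2, 0.2]
opening: 0.0005
grip_force: 0.0
```

Run:
```python
from h import *
for _ in range(3):
    s=telemetry.observe();print(s["time"],s["tool_pos"]);im=eyes.read_camera("scene")[:,:,::-1]
t=im[110:260,170:370];cv2.imwrite("pics/c1.png",cv2.resize(t,(800,600),interpolation=cv2.INTER_CUBIC))
```

```text
5.2667 [ 5.29098328e-01 -2.55895394e-04  2.24037755e-01]
5.3167 [ 5.29462412e-01 -1.04642064e-04  2.24751404e-01]
5.3667 [5.29551739e-01 6.20579458e-05 2.25067020e-01]
```

View pics/c1.png

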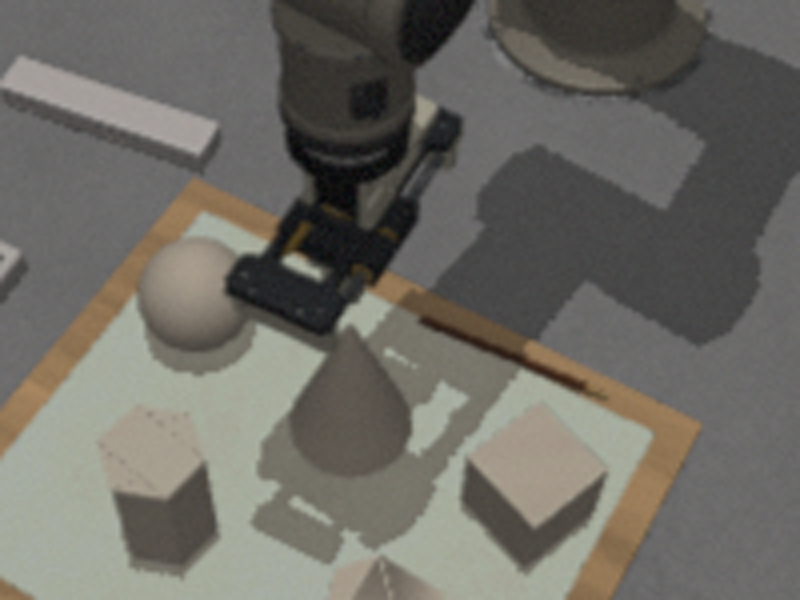

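The fingertips are just above the cone's tip (350,325 in the crop). Lowering 13 mm to 30 mm clear, then holding.

Call:
{"name": "apply_moves", "arguments": {"delta_pos": [[-0.003, 0, -0.02], [-0.003, 0, -0.033], [-0.003, 0, -0.033], [-0.003, 0, -0.033], [-0.003, 0, -0.033], [-0.003, 0, -0.033], [-0.003, 0, -0.033], [-0.003, 0, -0.033]], "dr": [[0, 0, 0], [0, 0, 0], [0, 0, 0], [0, 0, 0], [0, 0, 0], [0, 0, 0], [0, 0, 0], [0, 0, 0]], "jaw": [0, 0, 0, 0, 0, 0, 0, 0]}}

```text
time: 6.08
tool_pos: [0.5275, 0.0007, 0.2105]
tool_rot: [3.141, 0.0, 1.554]
contact_force: [-0.3, 0.4, -0.8]
opening: 0.0002
grip_force: 0.0
```

Call:
{"name": "apply_moves", "arguments": {"delta_pos": [[0, 0, 0], [0, 0, 0], [0, 0, 0], [0, 0, 0], [0, 0, 0], [0, 0, 0], [0, 0, 0], [0, 0, 0]], "dr": [[0, 0, 0], [0, 0, 0], [0, 0, 0], [0, 0, 0], [0, 0, 0], [0, 0, 0], [0, 0, 0], [0, 0, 0]], "jaw": [0, 0, 0, 0, 0, 0, 0, 0]}}

```text
time: 6.75
tool_pos: [0.5274, 0.0007, 0.2103]
tool_rot: [3.141, 0.0, 1.554]
contact_force: [-0.2, 0.0, -0.2]
opening: 0.0006
grip_force: 0.0
```

Call:
{"name": "apply_moves", "arguments": {"delta_pos": [[0, 0, 0], [0, 0, 0], [0, 0, 0], [0, 0, 0], [0, 0, 0], [0, 0, 0], [0, 0, 0], [0, 0, 0]], "dr": [[0, 0, 0], [0, 0, 0], [0, 0, 0], [0, 0, 0], [0, 0, 0], [0, 0, 0], [0, 0, 0], [0, 0, 0]], "jaw": [0, 0, 0, 0, 0, 0, 0, 0]}}

```text
time: 7.42
tool_pos: [0.5274, 0.0007, 0.2103]
tool_rot: [3.142, -0.0, 1.554]
contact_force: [0.2, -0.3, 0.0]
opening: 0.0003
grip_force: 0.0
```

Call:
{"name": "apply_moves", "arguments": {"delta_pos": [[0, 0, 0], [0, 0, 0], [0, 0, 0], [0, 0, 0], [0, 0, 0], [0, 0, 0], [0, 0, 0], [0, 0, 0]], "dr": [[0, 0, 0], [0, 0, 0], [0, 0, 0], [0, 0, 0], [0, 0, 0], [0, 0, 0], [0, 0, 0], [0, 0, 0]], "jaw": [0, 0, 0, 0, 0, 0, 0, 0]}}

```text
time: 8.08
tool_pos: [0.5274, 0.0007, 0.2104]
tool_rot: [3.141, 0.0, 1.554]
contact_force: [-0.3, 0.4, -0.7]
opening: 0.0006
grip_force: 0.0
```

Call:
{"name": "apply_moves", "arguments": {"delta_pos": [[0, 0, 0], [0, 0, 0], [0, 0, 0], [0, 0, 0], [0, 0, 0], [0, 0, 0], [0, 0, 0], [0, 0, 0]], "dr": [[0, 0, 0], [0, 0, 0], [0, 0, 0], [0, 0, 0], [0, 0, 0], [0, 0, 0], [0, 0, 0], [0, 0, 0]], "jaw": [0, 0, 0, 0, 0, 0, 0, 0]}}

```text
time: 8.75
tool_pos: [0.5274, 0.0007, 0.2103]
tool_rot: [3.141, 0.0, 1.554]
contact_force: [0.3, 0.7, -0.1]
opening: 0.0005
grip_force: 0.0
```

Call:
{"name": "apply_moves", "arguments": {"delta_pos": [[0, 0, 0.08], [0, 0, 0.15], [-0.02, -0.1, 0.15], [-0.04, -0.2, 0.15], [-0.06, -0.3, 0.15], [-0.0635, -0.394, 0.15], [-0.0635, -0.394, 0.15], [-0.0635, -0.394, 0.15]], "dr": [[0, 0, 0], [0, 0, 0], [0, 0, 0], [0, 0, 0], [0, 0, 0], [0, 0, 0], [0, 0, 0], [0, 0, 0]], "jaw": [0, 0, 0, 0, 0, 0, 0, 0]}}

```text
time: 9.42
tool_pos: [0.5017, -0.1586, 0.2701]
tool_rot: [-3.142, -0.0, 1.55]
contact_force: [0.5, 0.9, -0.0]
opening: 0.0008
grip_force: 0.0
```

Call:
{"name": "apply_moves", "arguments": {"delta_pos": [[0, 0, -0.08], [0, 0, -0.16], [0, 0, -0.22], [0, 0, -0.26], [0, 0, -0.275], [0, 0, -0.275], [0, 0, -0.275], [0, 0, -0.275]], "dr": [[0, 0, 0], [0, 0, 0], [0, 0, 0], [0, 0, 0], [0, 0, 0], [0, 0, 0], [0, 0, 0], [0, 0, 0]], "jaw": [0, 0, 0, 0, 0, 0, 0, 0]}}

```text
time: 10.08
tool_pos: [0.5029, -0.1568, 0.1617]
tool_rot: [3.139, 0.001, 1.554]
contact_force: [1.1, -0.2, -0.7]
opening: 0.0006
grip_force: 0.0
```

Run:
```python
from h import *
for _ in range(3):
    s=telemetry.observe();print(s["time"],s["tool_pos"]);im=eyes.read_camera("scene")[:,:,::-1]
t=im[110:260,170:370];cv2.imwrite("pics/b1.png",cv2.resize(t,(800,600),interpolation=cv2.INTER_CUBIC))
```

```text
10.0833 [ 0.50285866 -0.15676553  0.16170475]
10.1333 [ 0.50281529 -0.15690612  0.16175907]
10.1833 [ 0.50267828 -0.1569884   0.16164278]
```

View pics/b1.png

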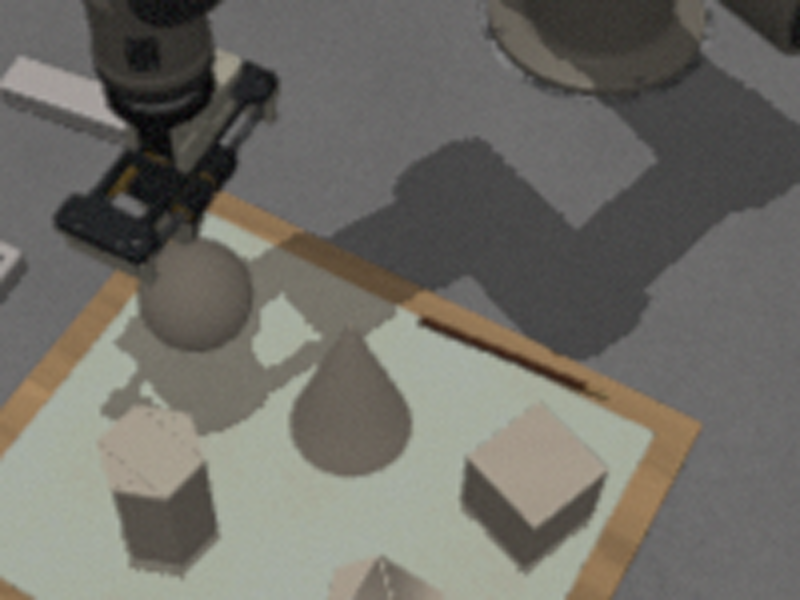

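The fingers stand over the ball (at 195,293 in the crop) and nothing has shifted. Lowering 8 mm, then holding.

Call:
{"name": "apply_moves", "arguments": {"delta_pos": [[0, 0, -0.01], [0, 0, -0.02], [0, 0, -0.02], [0, 0, -0.02], [0, 0, -0.02], [0, 0, -0.02], [0, 0, -0.02], [0, 0, -0.02]], "dr": [[0, 0, 0], [0, 0, 0], [0, 0, 0], [0, 0, 0], [0, 0, 0], [0, 0, 0], [0, 0, 0], [0, 0, 0]], "jaw": [0, 0, 0, 0, 0, 0, 0, 0]}}

```text
time: 10.9
tool_pos: [0.502, -0.1569, 0.1524]
tool_rot: [3.141, 0.0, 1.554]
contact_force: [0.3, 0.4, 0.3]
opening: 0.0001
grip_force: 0.0
```

Call:
{"name": "apply_moves", "arguments": {"delta_pos": [[0, 0, 0], [0, 0, 0], [0, 0, 0], [0, 0, 0], [0, 0, 0], [0, 0, 0], [0, 0, 0], [0, 0, 0]], "dr": [[0, 0, 0], [0, 0, 0], [0, 0, 0], [0, 0, 0], [0, 0, 0], [0, 0, 0], [0, 0, 0], [0, 0, 0]], "jaw": [0, 0, 0, 0, 0, 0, 0, 0]}}

```text
time: 11.57
tool_pos: [0.502, -0.1569, 0.1523]
tool_rot: [3.141, 0.0, 1.554]
contact_force: [-0.3, -0.2, 0.3]
opening: 0.0005
grip_force: 0.0
```

Call:
{"name": "apply_moves", "arguments": {"delta_pos": [[0, 0, 0], [0, 0, 0], [0, 0, 0], [0, 0, 0], [0, 0, 0], [0, 0, 0], [0, 0, 0], [0, 0, 0]], "dr": [[0, 0, 0], [0, 0, 0], [0, 0, 0], [0, 0, 0], [0, 0, 0], [0, 0, 0], [0, 0, 0], [0, 0, 0]], "jaw": [0, 0, 0, 0, 0, 0, 0, 0]}}

```text
time: 12.23
tool_pos: [0.502, -0.1569, 0.1523]
tool_rot: [3.141, 0.0, 1.554]
contact_force: [0.3, -0.2, 0.6]
opening: 0.0008
grip_force: 0.0
```

Call:
{"name": "apply_moves", "arguments": {"delta_pos": [[0, 0, 0], [0, 0, 0], [0, 0, 0], [0, 0, 0], [0, 0, 0], [0, 0, 0], [0, 0, 0], [0, 0, 0]], "dr": [[0, 0, 0], [0, 0, 0], [0, 0, 0], [0, 0, 0], [0, 0, 0], [0, 0, 0], [0, 0, 0], [0, 0, 0]], "jaw": [0, 0, 0, 0, 0, 0, 0, 0]}}

```text
time: 12.9
tool_pos: [0.502, -0.1569, 0.1523]
tool_rot: [3.141, -0.0, 1.554]
contact_force: [0.3, 0.4, -0.9]
opening: 0.0007
grip_force: 0.0
```

Call:
{"name": "apply_moves", "arguments": {"delta_pos": [[0, 0, 0], [0, 0, 0], [0, 0, 0], [0, 0, 0], [0, 0, 0], [0, 0, 0], [0, 0, 0], [0, 0, 0]], "dr": [[0, 0, 0], [0, 0, 0], [0, 0, 0], [0, 0, 0], [0, 0, 0], [0, 0, 0], [0, 0, 0], [0, 0, 0]], "jaw": [0, 0, 0, 0, 0, 0, 0, 0]}}

```text
time: 13.57
tool_pos: [0.502, -0.1569, 0.1524]
tool_rot: [3.141, 0.0, 1.554]
contact_force: [-0.5, -0.6, 0.1]
opening: 0.0002
grip_force: 0.0
```

Call:
{"name": "apply_moves", "arguments": {"delta_pos": [[0, 0, 0.1], [0, 0, 0.2], [0.03, -0.1, 0.25], [0.139, -0.538, 0.25], [0.139, -0.538, 0.25], [0.139, -0.538, 0.25], [0.139, -0.538, 0.25], [0.139, -0.538, 0.25]], "dr": [[0, 0, 0], [0, 0, 0], [0, 0, 0], [0, 0, 0], [0, 0, 0], [0, 0, 0], [0, 0, 0], [0, 0, 0]], "jaw": [0, 0, 0, 0, 0, 0, 0, 0]}}

```text
time: 14.23
tool_pos: [0.5574, -0.377, 0.2515]
tool_rot: [3.142, 0.002, 1.551]
contact_force: [-0.3, 0.5, -0.4]
opening: 0.0005
grip_force: 0.0
```

Call:
{"name": "apply_moves", "arguments": {"delta_pos": [[0, 0, 0], [0, 0, 0], [0, 0, 0], [0, 0, 0]], "dr": [[0, 0, 0], [0, 0, 0], [0, 0, 0], [0, 0, 0]], "jaw": [0, 0, 0, 0]}}

```text
time: 14.57
tool_pos: [0.5577, -0.3707, 0.2527]
tool_rot: [3.141, -0.0, 1.555]
contact_force: [0.2, 0.8, -0.0]
opening: 0.0004
grip_force: 0.0
```

Call:
{"name": "apply_moves", "arguments": {"delta_pos": [[0, 0, -0.1], [0, 0, -0.2], [0, 0, -0.3], [0, 0, -0.37], [0, 0, -0.4], [0, 0, -0.41], [0, 0, -0.41], [0, 0, -0.41]], "dr": [[0, 0, 0], [0, 0, 0], [0, 0, 0], [0, 0, 0], [0, 0, 0], [0, 0, 0], [0, 0, 0], [0, 0, 0]], "jaw": [0, 0, 0, 0, 0, 0, 0, 0]}}

```text
time: 15.23
tool_pos: [0.5588, -0.3726, 0.0908]
tool_rot: [3.138, 0.002, 1.554]
contact_force: [1.3, -0.2, 1.1]
opening: 0.0005
grip_force: 0.0
```

Call:
{"name": "apply_moves", "arguments": {"delta_pos": [[0, 0, 0], [0, 0, 0], [0, 0, 0], [0, 0, 0]], "dr": [[0, 0, 0], [0, 0, 0], [0, 0, 0], [0, 0, 0]], "jaw": [0, 0, 0, 0]}}

```text
time: 15.57
tool_pos: [0.5578, -0.3724, 0.0893]
tool_rot: [3.14, 0.001, 1.554]
contact_force: [0.5, 0.2, 0.3]
opening: 0.0007
grip_force: 0.0
```

Call:
{"name": "apply_moves", "arguments": {"delta_pos": [[0, 0, -0.03], [0, 0, -0.05], [0, 0, -0.06], [0, 0, -0.07], [0, 0, -0.072], [0, 0, -0.072]], "dr": [[0, 0, 0], [0, 0, 0], [0, 0, 0], [0, 0, 0], [0, 0, 0], [0, 0, 0]], "jaw": [0, 0, 0, 0, 0, 0]}}

```text
time: 16.07
tool_pos: [0.5572, -0.3718, 0.0609]
tool_rot: [-3.141, -0.0, 1.554]
contact_force: [-5.5, 3.3, 12.9]
opening: 0.0003
grip_force: 6.4
```

Call:
{"name": "apply_moves", "arguments": {"delta_pos": [[0, 0, 0.05], [0, 0, 0.15], [0, 0, 0.25], [0, 0, 0.35], [0, 0, 0.4], [0, 0, 0.4], [0, 0, 0.4], [0, 0, 0.4]], "dr": [[0, 0, 0], [0, 0, 0], [0, 0, 0], [0, 0, 0], [0, 0, 0], [0, 0, 0], [0, 0, 0], [0, 0, 0]], "jaw": [0, 0, 0, 0, 0, 0, 0, 0]}}

```text
time: 16.73
tool_pos: [0.557, -0.3717, 0.2176]
tool_rot: [-3.139, -0.002, 1.554]
contact_force: [-0.3, -0.5, -0.3]
opening: 0.0004
grip_force: 0.0
```

Call:
{"name": "apply_moves", "arguments": {"delta_pos": [[0, 0, 0], [0, 0, 0], [0, 0, 0], [0, 0, 0]], "dr": [[0, 0, 0], [0, 0, 0], [0, 0, 0], [0, 0, 0]], "jaw": [0, 0, 0, 0]}}

```text
time: 17.07
tool_pos: [0.5574, -0.372, 0.2186]
tool_rot: [-3.14, -0.001, 1.554]
contact_force: [-0.3, -0.1, -0.8]
opening: 0.0005
grip_force: 0.0
```

Second press reached full depth (12.9 N), and the arm is clear.

```bash
python3 -c "
from cell import job
print(job.hand_in())"
```

```text
the job is handed in; nothing more can be done
None
```

I pressed record, pointed at the cone tip and then the ball top (each about 3 cm clear and held over 2.5 s), pressed record again and handed in at about 17 s; I saw no contact other than on the button, but no verdict came back and the clip itself wasn't checked.

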